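# Check a hooded breaker by touch and hang the matching status tag

### The job

The overnight supply may have tripped. Reach under the splash hood on the right flank of the grey bench power unit and feel with closed fingertips whether its black breaker paddle stands up (on) or down (tripped): if it is down, lift it until it snaps up and stays; if it is already up, leave it up and do not interrupt the supply. Then take the two-faced status tag out of its stand and hang it by its square hole on the hook at the front of the unit, the red face with the cross outward (towards the robot) if you found the breaker tripped, the green face with the tick outward if you found it on, without knocking the things standing around.

Things in the scene. Friction and masses are not known exactly. Their poses are not given: they have to be found in the camera images.
- power_unit: Grey bench power unit, fixed, 140 mm deep (its x) x 160 wide (y) x 210 high, upright. Origin: centre of its underside. Its own -x is the front (white plate with the hook, facing the robot), its own -y the right flank (at y = -80 mm) with the hooded breaker bay.
- hood_edge (a point): Middle of the outer lower edge of the bay's splash roof: unit's y = -145, z = 150 mm; axes of the unit. The roof is 112 mm long (x), 4 mm thick and rises to z = 174 at the flank. Two 3 mm cheeks at x = -54 and +54 mm run out to y = -138 mm, z = 65 to 159 mm. The bay is open outward (-y) and below: a shut gripper tilted 45 degrees, fingers pointing +y and down, reaches in under the edge.
- breaker: Breaker lever with a black paddle (60 mm wide, 20 long, 14 thick). Origin: on its hinge, which runs along the unit's x at y = -78, z = 95 mm; its own -y points out along it, 0.42 rad below level when down (tripped), 0.42 above when up (on). An over-centre spring holds it at either end: 4 to 5 N at the paddle start it moving, less farther on, and past level it snaps over by itself.
- breaker_tip (a point): Middle of the paddle's outer edge, 65 mm from the hinge. Tripped, it is at y = -137, z = 69 mm of the unit's frame; on, at y = -137, z = 121 mm. The paddle's underside is 7 mm below the lever's middle line.
- hook_seat (a point): Top of the hook's level bar, where the tag is to hang: unit's x = -88, z = 182 mm; axes of the unit. The hook is an 8 mm round bar in the middle of the front: it leaves the front face (x = -70 mm) level at z = 178 (bar centre) to x = -106, then slants up to x = -118, z = 192 mm, with a round end 4 mm beyond.
- tag: Rigid status tag, 62 mm wide (its y) x 120 high (z) x 8 thick (x), about 80 g. Origin: centre of its bottom edge. The face towards its own -x is red with a white cross, the face towards +x green with a white tick. A square hole 30 x 30 mm runs through it from z = 76 to 106 mm, in the middle of the width. It stands upright in its stand and can be gripped by its two 8 mm side edges.
- tag_eye (a point): Middle of the upper edge of the tag's square hole (106 mm above the tag's bottom); this edge rests on the hook when it hangs.
- tag_stand: Fixed aluminium slotted block, 56 (x) x 96 (y) x 30 mm high. Origin: centre of its underside. The slot, 9.5 x 66 mm and 24 mm deep, holds the tag loosely with its bottom 6 mm above the worktop.
- bottle: Bystander: small white bottle with a blue cap, 50 mm across, 95 mm high; leave standing. Origin: centre of its underside.
- dish: Bystander: petri dish with pink content, 92 mm across, 15 mm high; leave alone. Origin: centre of its underside.
- tip_box: Bystander: yellow box of pipette tips with a clear lid, 92 x 124 x 75 mm; leave alone. Origin: centre of its underside.
- media_bottle: Bystander: bottle with pink content and a blue cap, 56 mm across, 105 mm high; leave standing. Origin: centre of its underside.
- timer: Bystander: white bench timer, 58 x 66 x 15 mm; leave alone. Origin: centre of its underside.
Mind the look-alikes: they are no part of the job. Several things look just like the tag_stand: the one meant starts nearest to the robot's base.

How it is judged:
On the way, in this order (a step that is already met when the one before it is completed fails the run):
1. the fingers have felt the breaker paddle (contact force between the fingers and breaker above 0.5 N), for 0.04 s.
2. with the breaker up, the tag is lifted out of its stand (z of breaker_tip in the frame of power_unit above 0.113 m and z of tag in the frame of tag_stand above 0.035 m), for 0.2 s.
At the end, for the whole second after the job is handed in: Breaker up (paddle edge over 113 mm high). Tag at rest on the unit's hook, hole's upper edge on the bar (25 mm sideways, -5 to +8 mm in height), upright to 0.2 rad, parallel to the front to 0.4 rad; red face outward if the breaker was found down, green if found up (z of breaker_tip in the frame of power_unit above 0.113 m and horizontal distance between tag_eye and hook_seat below 0.025 m and z of tag_eye in the frame of hook_seat between -0.005 and 0.008 m and angle between tag's own z axis and vertical below 0.2 rad and angle between the x axis of tag and the x axis of power_unit, either way round below 0.4 rad and linear speed of tag below 0.03 m/s and contact force between tag and power_unit above 0.1 N and ((distance of breaker_tip from where it was at the start of the episode above 0.026 m and x of power_unit in the frame of tag above 0.03 m) or (distance of breaker_tip from where it was at the start of the episode below 0.026 m and x of power_unit in the frame of tag below -0.03 m))); the robot touches nothing.
It fails at once if a breaker that was on is pushed down (supply interrupted) (z of breaker_tip in the frame of power_unit below 0.088 m and distance of breaker_tip from where it was at the start of the episode above 0.03 m).
It fails at once if a bystander is knocked more than 4 cm away (distance of any of bottle, dish, tip_box, media_bottle, timer from where it was at the start of the episode above 0.04 m).
It also fails if it takes over 70 s, if anything falls off the work surface, if the arm or the gripper's body presses on something with over 40 N, if the wrist force passes 120 N, or if a joint passes its speed limit or range.

### The arm

A 6-joint arm with a two-finger parallel gripper is mounted at the origin on a cart in front of the work surface, level with it; the furniture and walls round the work are solid. World frame = base frame: x ahead of the robot, y to its left, z up, the work surface at z = 0. Lengths are in m, angles in rad, forces in N, time in s.
With the tool pointing down it reaches from about 0.225 to 0.875 m from the base axis. Payload 3.4 kg.
Tool frame: the origin (TCP) lies at the very end of the fingers, on their centre line; the grasp point (between the pads) lies 19 mm behind it; z points along the fingers, y is the line along which they close (so a half turn about z gives the same grasp; the last joint's range is limited). The gripper opens to 85 mm and grips with 20 to 120 N. Pads are 22 mm wide; open, the fingers measure 114 mm over their backs; the gripper's body (76 mm by 85 mm) begins 54 mm behind the grasp point. The pads swing forward as they close: fully open they stand 13 mm farther back than shut.
Start: joints at [-1.434, 0.276, 1.505, -0, 1.361, -0.121], TCP at [0.147, -0.556, 0.203] pointing down, gripper open.
Joint ranges: [-2.89, 2.89], [-0.75, 2.08], [0.22, 2.7], [-1.18, 4.32], [0.11, 2.71], [-2.7, 2.7]. Speed limits (rad/s): [2.57, 2.57, 3.14, 3.14, 3.14, 3.14].

### API

Orientations are given as a unit quaternion [w, x, y, z].
In Python, from rig import manip, eyes gives the robot as it stands.
- The arm moves only by the tool servo_tool, never from a script. Its argument "series" is text: rows parted by semicolons, each of 7 numbers parted by spaces: the shift along the tool's x, y, z in m, then the turn, a rotation vector about the tool's x, y, z in degrees, then the closure, from 0 (fully open) to 1 (shut). In form: dx dy dz ax ay az fingers; .... A call has 1 to 5 rows; each row is the pose to reach, as a shift and turn from the pose commanded when the call began, along the tool's axes at that moment; what a row does not reach only later rows make up. A row lasts 1/10 s, in which the tool goes at most 50 mm and 8.59 degrees, less where a joint would pass 70% of its speed; a pose out of reach is approached as far as the arm can. A call with a gripper value outside its range is refused whole. The fingers move at their own pace and stop on an object; "squeeze" is the grip in N (left out, the last holds). Time passes only in rows, so rows that repeat a pose let the fingers close. It gives the time, the measured TCP pose, the force, the opening and the grip force at its end, in the units of the state.
- manip.get_state(): the state, without advancing time (a new reading comes with each control period).
- eyes.get_image(name): name is "scene" or "top"; returns the picture (420x560x3 uint8, red, green, blue); there is no depth.
- eyes.camera_info(name): a dict with "fx", "fy", "cx", "cy" (pixels), "eye" and "orientation" of the camera in the world. Camera axes: x right, y down, z forward; pixel columns grow to the right and rows downward; lengths in m; the calibration is good to about 2 mm. A picture is of the moment at which its call begins. camera_info takes no time and is no camera call.
- manip.sign_off(): hands the job in; it is judged then, once.
The state is a dict: "clock": time; "qpos": joint angles; "qd": joint speeds; "effort": joint torques, N m; "position": TCP position; "ee_rot": TCP orientation; "contact_force": force on the tool from outside, world axes, zero at the start; "moment": the same for the moment, N m; "width": finger opening in m; "gripper_force": force on a finger pad.
Only numpy, scipy, OpenCV 4.12 (cv2) and the standard library are available. Lean on these libraries where they do the work, as an engineer would, in place of code of your own. Each camera call takes 0.05 s, during which the arm holds its last target. There are 200 camera calls.

## Working session

There is one attempt and no reset: what is moved stays moved. The work goes in short steps, Python scripts to look and compute and a tool call to move; the robot and the scene stay as the last step left them, time stands still between calls to the robot, and variables do not carry over. Pictures are saved under pics/ and viewed, at most 10 in all, crops included, and the job is handed in when it is done.

Besides the shell and the picture viewer there is one more tool, called after "Emit:" by a JSON object that holds its "fn" and its "kwargs", one argument or row to a line. servo_tool: Moves the arm, as the interface text tells. Its arguments: {"type":"object","properties":{"series":{"type":"string"},"squeeze":{"type":"number"}},"required":["series"]}

```bash
mkdir -p pics; ls
python3 - <<'E'
from rig import manip, eyes
import cv2
print(manip.get_state())
for n in("scene","top"):
    print(n,eyes.camera_info(n)); cv2.imwrite(f"pics/{n}0.png",eyes.get_image(n)[:,:,::-1])
E
```

```text
pics
{'clock': 0.0, 'qpos': array([-1.43399256e+00,  2.76583073e-01,  1.50613489e+00, -7.33803668e-07,
        1.36072152e+00, -1.21015652e-01]), 'qd': array([-0.00159648, -0.00071927, -0.00040609, -0.00213078,  0.00023319,
       -0.00069808]), 'effort': array([-2.45701805e-03, -4.16780198e+01, -2.45807523e+01, -4.92451654e-04,
        1.11204333e-02,  1.22171312e-05]), 'position': array([ 0.1465139 , -0.55540924,  0.20184588]), 'ee_rot': array([-9.23381412e-04,  9.91702211e-01,  1.28552995e-01, -7.64815112e-06]), 'contact_force': array([-0.62076667, -0.19673302,  0.66047553]), 'moment': array([-0.00215887,  0.0151514 ,  0.02043778]), 'gripper_force': 0.0, 'width': 0.08575872293558014}
scene {'fx': 387.23757630893596, 'fy': 387.23757630893596, 'cx': 283.5891463686745, 'cy': 209.93881218099608, 'eye': array([0.98307823, 0.34394989, 1.18337288]), 'orientation': array([-0.10311465,  0.41489184,  0.87519026, -0.22643794])}
top {'fx': 396.8854682767642, 'fy': 396.8854682767642, 'cx': 276.3961495251394, 'cy': 216.54153402638173, 'eye': array([ 4.45685091e-01, -6.96660306e-04,  1.44829752e+00]), 'orientation': array([-0.02806168,  0.715878  , -0.69667747,  0.03703697])}
```

View pics/scene0.png

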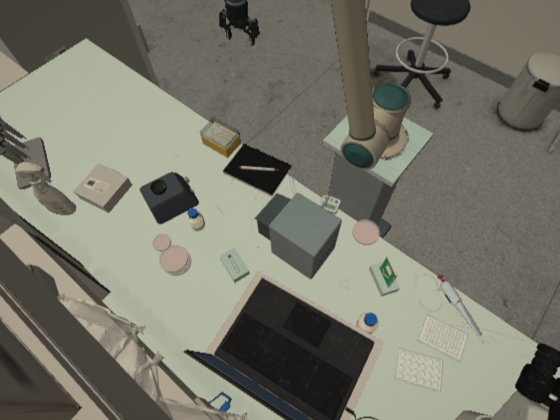

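View pics/top0.png

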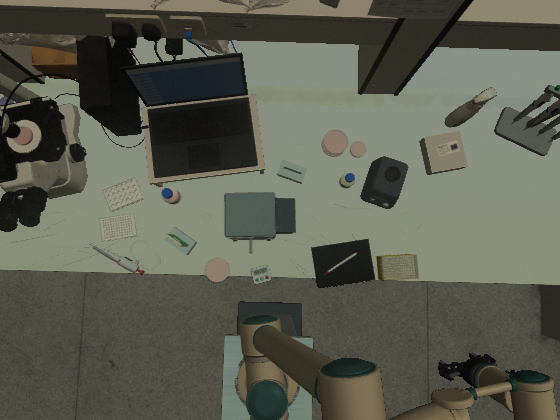

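The scene view shows the grey unit at about (305,235) with its hood at (272,212). The tag, green face visible, is in a stand at (384,275), and an empty look-alike stand is at (234,264). In the top view the unit is at (250,215), hood (286,215), hook (251,245). Tag-stand candidates there are (181,240), which holds the tag and is nearest the base, and (292,171), which is empty and farther away. I choose (181,240) and check it in one close crop.

```bash
cat > h.py <<'E'
import numpy as np, cv2
from scipy.spatial.transform import Rotation as R
from rig import manip, eyes
def cam(n):
    c=eyes.camera_info(n); q=c["orientation"]; return c,R.from_quat([*q[1:],q[0]]).as_matrix()
def ray(n,u,v):
    c,M=cam(n); d=M@np.array([(u-c["cx"])/c["fx"],(v-c["cy"])/c["fy"],1]); return c["eye"],d/np.linalg.norm(d)
def onz(n,u,v,z):
    e,d=ray(n,u,v); return e+d*(z-e[2])/d[2]
def two(p,q):
    a,d=ray("top",*p); b,e=ray("scene",*q)
    s=np.linalg.lstsq(np.c_[d,-e],b-a,rcond=None)[0]; A=a+d*s[0]; B=b+e*s[1]
    return (A+B)/2,np.linalg.norm(A-B)
def proj(n,P):
    c,M=cam(n); x=M.T@(np.asarray(P)-c["eye"]); return np.array([c["cx"]+c["fx"]*x[0]/x[2],c["cy"]+c["fy"]*x[1]/x[2]])
E
python3 - <<'E'
import cv2,numpy as np
t=cv2.imread("pics/top0.png");s=cv2.imread("pics/scene0.png")
def cr(i,u,v,w,h,k): return cv2.resize(i[v:v+h,u:u+w],None,fx=k,fy=k,interpolation=cv2.INTER_CUBIC)
a=np.vstack([np.hstack([cr(t,160,220,50,37,8),cr(s,360,252,50,37,8)]),np.hstack([cr(t,215,180,90,68,400/90)[:300,:400],cr(s,250,188,90,68,400/90)[:300,:400]])])
print(a.shape);cv2.imwrite("pics/crop1.png",a)
E
```

```text
(596, 800, 3)
```

View pics/crop1.png

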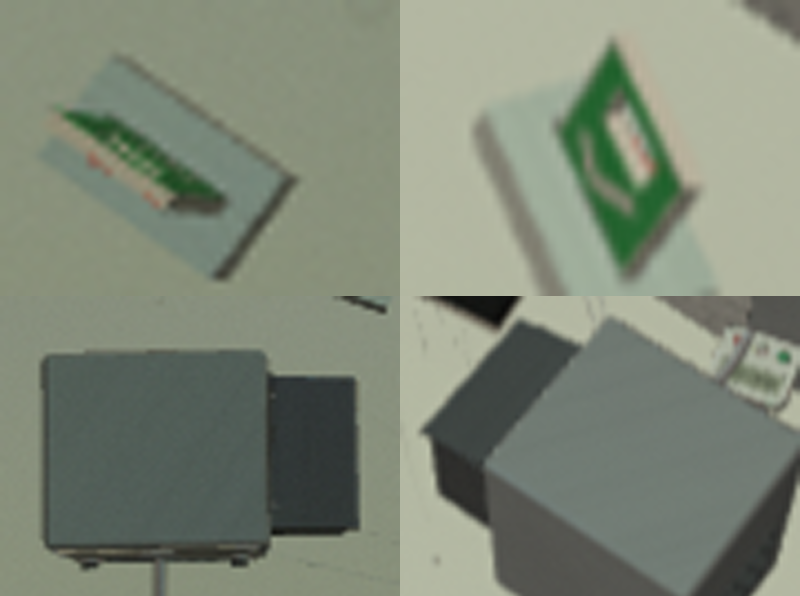

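The crop shows the tag in the chosen stand, green face towards up-right in the top view and red visible through the hole on the other side. The unit's top and dark hood have clean edges. Next I measure them.

Run:
```python
from h import *
t=cv2.imread("pics/top0.png");s=cv2.imread("pics/scene0.png")
for nm,i,pts in(("top",t,[(250,215),(287,215),(205,215),(251,246),(176,232),(190,245),(180,238)]),("scene",s,[(310,225),(275,215),(380,283),(386,285),(380,275)])):
    print(nm,[(p,i[p[1],p[0]].tolist()) for p in pts])
K=8
def mask(i,p,tol,box):
    u,v,w,h=box; c=cv2.resize(i[v:v+h,u:u+w],None,fx=K,fy=K,interpolation=cv2.INTER_CUBIC)
    col=i[p[1]-1:p[1]+2,p[0]-1:p[0]+2].reshape(-1,3).mean(0)
    m=(np.abs(c.astype(float)-col).max(2)<tol).astype(np.uint8)
    n,l,st,_=cv2.connectedComponentsWithStats(m); k=l[(p[1]-v)*K+4,(p[0]-u)*K+4]
    cs,_=cv2.findContours((l==k).astype(np.uint8),cv2.RETR_EXTERNAL,cv2.CHAIN_APPROX_NONE)
    c=max(cs,key=cv2.contourArea); r=cv2.minAreaRect(c); b=cv2.boxPoints(r)
    f=lambda q:(np.array(q)+.5)/K-.5+np.array([u,v])
    return f(r[0]),np.array([f(x) for x in b]),np.array(r[1])/K
for nm,n,i,p,tol,box,z in(("unit","top",t,(250,215),22,(210,180,100,75),.21),("hood","top",t,(287,215),18,(210,180,100,75),.162),("stand","top",t,(190,245),14,(150,215,65,50),.03)):
    c,b,w=mask(i,p,tol,box); P=np.array([onz(n,*x,z) for x in b])
    print(nm,c,w); print(b.round(2)); print(P.round(4),onz(n,*c,z).round(4)); print([np.linalg.norm(P[k]-P[k-1]).round(4) for k in range(4)])
    e=P[1]-P[0];print("ang",np.degrees(np.arctan2(e[1],e[0])))
# green blob
for n,i,box in(("top",t,(150,215,65,50)),("scene",s,(355,245,60,55))):
    u,v,w,h=box;c=i[v:v+h,u:u+w].astype(int);m=(c[:,:,1]-np.maximum(c[:,:,0],c[:,:,2])>25);y,x=np.nonzero(m);print(n,len(x),x.min()+u,x.max()+u,y.min()+v,y.max()+v)
```

```text
top [((250, 215), [87, 94, 81]), ((287, 215), [54, 55, 48]), ((205, 215), [121, 143, 136]), ((251, 246), [99, 103, 95]), ((176, 232), [121, 135, 120]), ((190, 245), [121, 134, 117]), ((180, 238), [121, 135, 119])]
scene [((310, 225), [115, 122, 113]), ((275, 215), [66, 70, 63]), ((380, 283), [156, 175, 160]), ((386, 285), [146, 164, 150]), ((380, 275), [156, 174, 160])]
unit [259.58663177 222.45014954] [61.52667236 71.54266357]
[[223.48 192.08]
 [295.02 191.29]
 [295.7  252.82]
 [224.16 253.61]]
[[ 0.6329  0.1536  0.21  ]
 [ 0.6418 -0.0715  0.21  ]
 [ 0.4487 -0.0779  0.21  ]
 [ 0.4404  0.144   0.21  ]] [0.5402 0.0372 0.21  ]
[np.float64(0.1927), np.float64(0.2252), np.float64(0.1933), np.float64(0.222)]
ang -87.7139651202664
hood [284.61219025 215.16932297] [36.15977859 20.3562851 ]
[[274.25 197.19]
 [294.61 196.99]
 [294.97 233.15]
 [274.62 233.35]]
[[ 0.628  -0.0068  0.162 ]
 [ 0.6306 -0.0733  0.162 ]
 [ 0.5123 -0.0772  0.162 ]
 [ 0.5098 -0.0111  0.162 ]] [ 0.5699 -0.0421  0.162 ]
[np.float64(0.1183), np.float64(0.0666), np.float64(0.1184), np.float64(0.0661)]
ang -87.78244449866601
stand [179.80936623 239.92571068] [31.45824242 17.72965431]
[[161.86 238.01]
 [172.15 223.57]
 [197.76 241.84]
 [187.47 256.28]]
[[0.4889 0.3883 0.03  ]
 [0.5414 0.3544 0.03  ]
 [0.4787 0.2603 0.03  ]
 [0.4267 0.2945 0.03  ]] [0.4838 0.3243 0.03  ]
[np.float64(0.1126), np.float64(0.0624), np.float64(0.113), np.float64(0.0622)]
ang -32.87017780761033
top 47 168 185 234 243
scene 169 380 394 258 285
```

```bash
cat >> h.py <<'E'
from scipy.ndimage import map_coordinates
def refine(img,corners,half=3):
    g=cv2.GaussianBlur(cv2.cvtColor(img,cv2.COLOR_BGR2GRAY).astype(float),(0,0),.6); L=[]
    C=np.array(corners,float); off=np.arange(-half,half+.01,.1)
    for k in range(len(C)):
        a,b=C[k],C[(k+1)%len(C)]; d=(b-a)/np.linalg.norm(b-a); n=np.array([-d[1],d[0]]); P=[]
        for s in np.linspace(.15,.85,30):
            q=a+(b-a)*s+off[:,None]*n; pr=map_coordinates(g,[q[:,1],q[:,0]],order=3); gr=np.abs(np.gradient(pr)); w=np.where(gr>.6*gr.max(),gr,0)
            P.append(q[0]+(q[-1]-q[0])*((w*off).sum()/w.sum()+half)/(2*half))
        vx,vy,x,y=cv2.fitLine(np.array(P,np.float32),cv2.DIST_HUBER,0,.01,.01).ravel(); L.append(np.cross([x,y,1],[x+vx,y+vy,1]))
    r=[]
    for k in range(len(C)):
        p=np.cross(L[k-1],L[k]); r.append(p[:2]/p[2])
    return np.array(r)
def rep(nm,n,px,z):
    P=np.array([onz(n,*x,z) for x in px]); c=P.mean(0)
    m=lambda e:np.degrees(np.arctan2(e[1],e[0])).round(2)
    print(nm,n,px.round(1).tolist(),"ctr",c.round(4),"sides",[np.linalg.norm(P[(k+1)%4]-P[k]).round(4) for k in range(4)],"ang",[m(P[(k+1)%4]-P[k]) for k in range(4)])
    return P
E
python3 - <<'E'
from h import *
t=cv2.imread("pics/top0.png");s=cv2.imread("pics/scene0.png")
rep("unit","top",refine(t,[(225.1,193.3),(274.9,192.6),(275.1,236.0),(224.9,236.7)],2),.21)
rep("unit","scene",refine(s,[(269.8,225.3),(296.8,193),(340,218.6),(313.7,255.5)],2),.21)
rep("stand","top",refine(t,[(174.4,227.2),(195.75,242),(186.6,253.7),(165,239.4)],2),.03)
P=rep("hood","top",refine(t,[(275,198),(295.3,198),(295.3,232.2),(275,232.2)],1.5),.15);print(P)
print(cv2.cvtColor(s,cv2.COLOR_BGR2GRAY)[258:305,360:410:2][::3])
E
```

```text
unit top [[224.0, 192.2], [274.4, 191.5], [274.6, 236.0], [223.9, 236.5]] ctr [0.5661 0.0703 0.21  ] sides [np.float64(0.1587), np.float64(0.1405), np.float64(0.1577), np.float64(0.1394)] ang [np.float64(-87.53), np.float64(-178.28), np.float64(92.11), np.float64(2.12)]
unit scene [[267.9, 225.4], [296.8, 191.6], [341.7, 218.7], [313.8, 256.4]] ctr [0.5665 0.0705 0.21  ] sides [np.float64(0.1383), np.float64(0.1547), np.float64(0.1412), np.float64(0.1564)] ang [np.float64(-177.46), np.float64(93.71), np.float64(3.27), np.float64(-87.34)]
stand top [[174.0, 225.4], [196.7, 241.3], [186.6, 255.2], [164.2, 239.2]] ctr [0.4827 0.3223 0.03  ] sides [np.float64(0.0995), np.float64(0.0605), np.float64(0.0984), np.float64(0.0595)] ang [np.float64(-123.02), np.float64(146.17), np.float64(56.4), np.float64(-32.8)]
hood top [[274.5, 197.4], [294.4, 197.7], [295.6, 233.3], [274.5, 233.3]] ctr [ 0.5704 -0.043   0.15  ] sides [np.float64(0.066), np.float64(0.1177), np.float64(0.0691), np.float64(0.1185)] ang [np.float64(-89.07), np.float64(-176.88), np.float64(91.66), np.float64(1.59)]
[[ 0.628892
[... 1126 characters left out ...]
48 129 164 168 168 158 100 126 168 164
  164 166 177 178 178 177 178]
 [179 179 179 180 179 179 179 179 178 131 136 168 166 168 162 164 165 166
  162 144 175 178 178 178 178]
 [179 179 179 179 179 179 180 179 180 168 126 150 168 165 149 128 105  92
  117 175 178 178 178 178 178]
 [179 179 180 179 179 179 179 179 179 179 147 112  93 116 151 169 178 179
  178 177 178 178 177 178 178]
 [179 179 179 178 179 178 179 179 179 179 179 178 180 179 178 179 178 178
  177 178 178 177 178 177 178]
 [179 179 179 179 179 179 179 179 179 178 178 179 179 179 178 178 178 178
  178 178 178 177 178 177 178]
 [180 179 179 178 178 179 179 179 179 178 178 179 179 178 179 178 179 178
  178 178 177 177 177 177 178]]
```

```bash
cat >> h.py <<'E'
from scipy.spatial.transform import Slerp
YAW=np.radians(2.3); UC=np.array([.566,.0705,0]); UR=R.from_euler("z",YAW)
def U(x,y,z): return UC+UR.apply([x,y,z])
def now():
    s=manip.get_state(); q=s["ee_rot"]; return s["position"],R.from_quat([*q[1:],q[0]])
def axes(y,z): return R.from_matrix(np.c_[np.cross(y,z),y,z])
def plan(wps,start=None):
    p,r=start or now()
    for P,Q in wps:
        d=r.inv().apply(np.array(P)-p); a=np.degrees((r.inv()*Q).as_rotvec())
        print(" ".join(f"{v:.4f}" for v in d)," ".join(f"{v:.2f}" for v in a),"|dist %.3f ang %.1f"%(np.linalg.norm(d),np.linalg.norm(a)),"->",np.round(P,3)); p,r=np.array(P),Q
k=np.sqrt(.5)
BR=UR*axes(np.array([1,0,0]),np.array([0,k,-k]))
E
python3 - <<'E'
from h import *
p,r=now(); S=Slerp([0,1],R.concatenate([r,BR]))
plan([((.25,-.5,.33),S(.25)),((.40,-.40,.38),S(.5)),((.50,-.30,.36),S(.75)),(U(0,-.215,.25),S(1.)),(U(0,-.215,.13),BR),(U(0,-.14,.036),BR)])
print("bottle",onz("top",347,179,.09),"box",onz("top",385,183,.05),"tag top mid",onz("top",173.75,239.9,.126),"timer",onz("top",261,274,.015), "dish",onz("top",217,270,.015),"mb",onz("top",170,196,.1))
E
```

```text
0.1142 -0.0275 -0.1280 7.57 9.43 -18.32 |dist 0.174 ang 21.9 -> [ 0.25 -0.5   0.33]
0.1863 -0.0052 -0.0159 7.57 9.43 -18.32 |dist 0.187 ang 21.9 -> [ 0.4  -0.4   0.38]
0.1227 0.0236 0.0691 7.57 9.43 -18.32 |dist 0.143 ang 21.9 -> [ 0.5  -0.3   0.36]
0.0802 0.0382 0.1844 7.57 9.43 -18.32 |dist 0.205 ang 21.9 -> [ 0.575 -0.144  0.25 ]
-0.0849 0.0000 0.0849 0.00 0.00 -0.00 |dist 0.120 ang 0.0 -> [ 0.575 -0.144  0.13 ]
-0.0134 0.0000 0.1195 0.00 0.00 0.00 |dist 0.120 ang 0.0 -> [ 0.572 -0.069  0.036]
bottle [ 0.70920308 -0.25817041  0.09      ] box [ 0.70643192 -0.40224025  0.05      ] tag top mid [0.48080089 0.3223531  0.126     ] timer [0.37042428 0.03243532 0.015     ] dish [0.3805306  0.19004722 0.015     ] mb [0.63075831 0.34897989 0.1       ]
```

Emit:
{"fn": "servo_tool", "kwargs": {
  "series": "0.0571 -0.0138 -0.064 3.79 4.72 -9.16 1; 0.1142 -0.0275 -0.128 7.57 9.43 -18.32 1; 0.1142 -0.0275 -0.128 7.57 9.43 -18.32 1; 0.1142 -0.0275 -0.128 7.57 9.43 -18.32 1; 0.1142 -0.0275 -0.128 7.57 9.43 -18.32 1",
  "squeeze": 40
}}

```text
clock: 0.6
position: [0.2518, -0.5006, 0.3331]
ee_rot: [-0.073, 0.953, 0.285, 0.073]
contact_force: [-0.6, 0.2, 0.1]
width: 0.0124
gripper_force: 0.0
```

Emit:
{"fn": "servo_tool", "kwargs": {
  "series": "0.186 -0.005 -0.016 7.57 9.43 -18.32 1; 0.186 -0.005 -0.016 7.57 9.43 -18.32 1; 0.186 -0.005 -0.016 7.57 9.43 -18.32 1; 0.186 -0.005 -0.016 7.57 9.43 -18.32 1; 0.186 -0.005 -0.016 7.57 9.43 -18.32 1"
}}

```text
clock: 1.1
position: [0.4021, -0.3987, 0.3801]
ee_rot: [-0.149, 0.879, 0.43, 0.143]
contact_force: [-0.8, 0.2, 0.1]
width: 0.0001
gripper_force: 0.0
```

Emit:
{"fn": "servo_tool", "kwargs": {
  "series": "0.123 0.024 0.069 7.57 9.43 -18.32 1; 0.123 0.024 0.069 7.57 9.43 -18.32 1; 0.123 0.024 0.069 7.57 9.43 -18.32 1; 0.123 0.024 0.069 7.57 9.43 -18.32 1; 0.123 0.024 0.069 7.57 9.43 -18.32 1"
}}

```text
clock: 1.6
position: [0.4995, -0.301, 0.3587]
ee_rot: [-0.217, 0.774, 0.557, 0.207]
contact_force: [-0.5, -0.1, -0.6]
width: -0.0
gripper_force: 0.0
```

Emit:
{"fn": "servo_tool", "kwargs": {
  "series": "0.08 0.038 0.184 7.57 9.43 -18.32 1; 0.08 0.038 0.184 7.57 9.43 -18.32 1; 0.08 0.038 0.184 7.57 9.43 -18.32 1; 0.08 0.038 0.184 7.57 9.43 -18.32 1; 0.08 0.038 0.184 7.57 9.43 -18.32 1"
}}

```text
clock: 2.1
position: [0.5733, -0.1425, 0.2475]
ee_rot: [-0.279, 0.64, 0.666, 0.264]
contact_force: [-0.3, -0.7, 0.7]
width: -0.0002
gripper_force: 0.0
```

Emit:
{"fn": "servo_tool", "kwargs": {
  "series": "-0.02 0 0.02 0 0 0 1; -0.04 0 0.04 0 0 0 1; -0.06 0 0.06 0 0 0 1; -0.085 0 0.085 0 0 0 1; -0.085 0 0.085 0 0 0 1"
}}

```text
clock: 2.6
position: [0.5718, -0.1471, 0.1273]
ee_rot: [-0.278, 0.642, 0.665, 0.263]
contact_force: [-0.7, 0.5, 0.5]
width: 0.0001
gripper_force: 0.0
```

Run:
```python
from h import *
plan([(U(0,-.14,.036),BR)]); s=manip.get_state(); print(s["qpos"],s["contact_force"])
v=np.vstack([cv2.resize(eyes.get_image(n)[100:310,130:410][:,:,::-1],None,fx=1.4,fy=1.4) for n in("scene","top")]);cv2.imwrite("pics/b1.png",v)
```

```text
-0.0097 0.0034 0.1195 -0.17 -0.03 -0.36 |dist 0.120 ang 0.4 -> [ 0.572 -0.069  0.036]
[-0.72519004  0.62618058  1.4070018   0.53778603  1.69643918 -0.85668952] [-0.6807786   0.51739631  0.53885481]
```

View pics/b1.png

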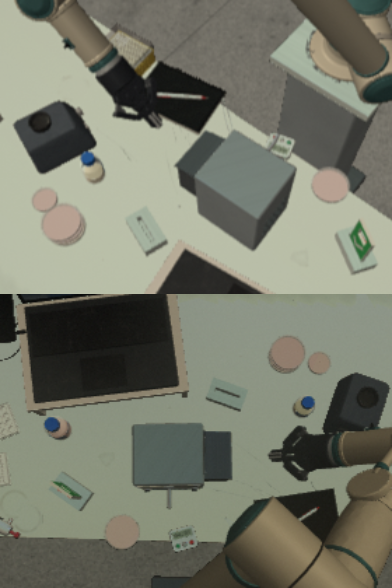

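The picture shows the shut fingers beside the hood (top half of the collage: (155,120), bottom half: (272,457)), aligned with its middle and clear of the bottle. Now I move in under the edge.

Emit:
{"fn": "servo_tool", "kwargs": {
  "series": "-0.0025 0.001 0.03 0 0 0 1; -0.005 0.002 0.06 0 0 0 1; -0.0075 0.003 0.09 0 0 0 1; -0.01 0.0034 0.119 0 0 0 1; -0.01 0.0034 0.119 0 0 0 1"
}}

```text
clock: 3.2
position: [0.5739, -0.0671, 0.0396]
ee_rot: [-0.277, 0.64, 0.667, 0.264]
contact_force: [-0.6, -0.6, 0.1]
width: -0.0001
gripper_force: 0.0
```

Emit:
{"fn": "servo_tool", "kwargs": {
  "series": "0.0014 0 -0.0014 0 0 0 1; 0.0028 0 -0.0028 0 0 0 1; 0.0042 0 -0.0042 0 0 0 1; 0.0042 0 -0.0042 0 0 0 1"
}}

```text
clock: 3.6
position: [0.5758, -0.0699, 0.0463]
ee_rot: [-0.274, 0.64, 0.667, 0.265]
contact_force: [0.7, -0.1, -0.1]
width: -0.0002
gripper_force: 0.0
```

Emit:
{"fn": "servo_tool", "kwargs": {
  "series": "0.0014 0 -0.0014 0 0 0 1; 0.0028 0 -0.0028 0 0 0 1; 0.0042 0 -0.0042 0 0 0 1; 0.0042 0 -0.0042 0 0 0 1"
}}

```text
clock: 4.0
position: [0.5751, -0.0687, 0.0513]
ee_rot: [-0.275, 0.64, 0.667, 0.265]
contact_force: [0.5, -0.3, 0.3]
width: -0.0001
gripper_force: 0.0
```

Emit:
{"fn": "servo_tool", "kwargs": {
  "series": "0.0014 0 -0.0014 0 0 0 1; 0.0028 0 -0.0028 0 0 0 1; 0.0042 0 -0.0042 0 0 0 1; 0.0042 0 -0.0042 0 0 0 1"
}}

```text
clock: 4.4
position: [0.5751, -0.0687, 0.0573]
ee_rot: [-0.275, 0.64, 0.667, 0.265]
contact_force: [-0.2, 0.3, 0.2]
width: 0.0001
gripper_force: 0.0
```

Emit:
{"fn": "servo_tool", "kwargs": {
  "series": "0.0014 0 -0.0014 0 0 0 1; 0.0028 0 -0.0028 0 0 0 1; 0.0042 0 -0.0042 0 0 0 1; 0.0042 0 -0.0042 0 0 0 1"
}}

```text
clock: 4.8
position: [0.5751, -0.0687, 0.0633]
ee_rot: [-0.275, 0.64, 0.667, 0.265]
contact_force: [0.0, -0.4, -1.0]
width: -0.0003
gripper_force: 0.0
```

Emit:
{"fn": "servo_tool", "kwargs": {
  "series": "0.0014 0 -0.0014 0 0 0 1; 0.0028 0 -0.0028 0 0 0 1; 0.0042 0 -0.0042 0 0 0 1; 0.0042 0 -0.0042 0 0 0 1"
}}

```text
clock: 5.2
position: [0.5751, -0.0687, 0.0692]
ee_rot: [-0.275, 0.64, 0.667, 0.265]
contact_force: [-0.1, -0.2, 0.1]
width: 0.0002
gripper_force: 0.0
```

Emit:
{"fn": "servo_tool", "kwargs": {
  "series": "0.0021 0 0.0021 0 0 0 1; 0.0042 0 0.0042 0 0 0 1; 0.0063 0 0.0063 0 0 0 1; 0.0085 0 0.0085 0 0 0 1; 0.0085 0 0.0085 0 0 0 1"
}}

```text
clock: 5.7
position: [0.5742, -0.056, 0.0689]
ee_rot: [-0.276, 0.64, 0.667, 0.265]
contact_force: [-0.1, 1.2, -0.9]
width: 0.0002
gripper_force: 0.0
```

Emit:
{"fn": "servo_tool", "kwargs": {
  "series": "0.0014 0 -0.0014 0 0 0 1; 0.0028 0 -0.0028 0 0 0 1; 0.0042 0 -0.0042 0 0 0 1; 0.0042 0 -0.0042 0 0 0 1"
}}

```text
clock: 6.1
position: [0.5747, -0.0568, 0.0752]
ee_rot: [-0.275, 0.64, 0.667, 0.265]
contact_force: [0.2, 0.3, -0.8]
width: -0.0003
gripper_force: 0.0
```

Emit:
{"fn": "servo_tool", "kwargs": {
  "series": "0.0014 0 -0.0014 0 0 0 1; 0.0028 0 -0.0028 0 0 0 1; 0.0042 0 -0.0042 0 0 0 1; 0.0042 0 -0.0042 0 0 0 1"
}}

```text
clock: 6.5
position: [0.5746, -0.0567, 0.081]
ee_rot: [-0.275, 0.64, 0.667, 0.265]
contact_force: [0.7, 0.1, 0.1]
width: -0.0
gripper_force: 0.0
```

Emit:
{"fn": "servo_tool", "kwargs": {
  "series": "0.0014 0 -0.0014 0 0 0 1; 0.0028 0 -0.0028 0 0 0 1; 0.0042 0 -0.0042 0 0 0 1; 0.0042 0 -0.0042 0 0 0 1"
}}

```text
clock: 6.9
position: [0.5746, -0.0567, 0.087]
ee_rot: [-0.275, 0.64, 0.667, 0.265]
contact_force: [0.3, -0.6, -0.0]
width: 0.0001
gripper_force: 0.0
```

Emit:
{"fn": "servo_tool", "kwargs": {
  "series": "0.0014 0 -0.0014 0 0 0 1; 0.0028 0 -0.0028 0 0 0 1; 0.0028 0 -0.0028 0 0 0 1; 0.0028 0 -0.0028 0 0 0 1"
}}

```text
clock: 7.3
position: [0.5745, -0.0566, 0.0907]
ee_rot: [-0.275, 0.64, 0.667, 0.265]
contact_force: [-0.0, 0.3, 0.4]
width: 0.0002
gripper_force: 0.0
```

Emit:
{"fn": "servo_tool", "kwargs": {
  "series": "0.0014 0 -0.0014 0 0 0 1; 0.0028 0 -0.0028 0 0 0 1; 0.0028 0 -0.0028 0 0 0 1; 0.0028 0 -0.0028 0 0 0 1"
}}

```text
clock: 7.7
position: [0.5745, -0.0566, 0.0946]
ee_rot: [-0.275, 0.64, 0.667, 0.265]
contact_force: [0.4, 1.0, -0.0]
width: -0.0004
gripper_force: 0.0
```

Emit:
{"fn": "servo_tool", "kwargs": {
  "series": "0.0014 0 -0.0014 0 0 0 1; 0.0028 0 -0.0028 0 0 0 1; 0.0028 0 -0.0028 0 0 0 1; 0.0028 0 -0.0028 0 0 0 1"
}}

```text
clock: 8.1
position: [0.5745, -0.0566, 0.0986]
ee_rot: [-0.275, 0.64, 0.667, 0.265]
contact_force: [-1.0, -0.4, 0.1]
width: 0.0003
gripper_force: 0.0
```

Emit:
{"fn": "servo_tool", "kwargs": {
  "series": "0.0014 0 -0.0014 0 0 0 1; 0.0028 0 -0.0028 0 0 0 1; 0.0028 0 -0.0028 0 0 0 1; 0.0028 0 -0.0028 0 0 0 1"
}}

```text
clock: 8.5
position: [0.5745, -0.0566, 0.1026]
ee_rot: [-0.275, 0.64, 0.667, 0.265]
contact_force: [-0.2, -0.3, -0.2]
width: 0.0001
gripper_force: 0.0
```

Run:
```python
from h import *
p,r=now(); print(p,UR.inv().apply(p-UC),proj("top",p),proj("scene",p),manip.get_state()["contact_force"])
v=np.hstack([cv2.resize(eyes.get_image(n)[b:b+75,a:a+100][:,:,::-1],(400,300),interpolation=cv2.INTER_CUBIC) for n,a,b in(("scene",200,170),("top",230,175))]);cv2.imwrite("pics/b2.png",v)
```

```text
[ 0.57446625 -0.05663743  0.10257066] [ 0.00335718 -0.12737477  0.10257066] [288.30778879 215.62504175] [270.16331532 216.78280881] [-0.18651374 -0.34496419 -0.20490475]
```

View pics/b2.png

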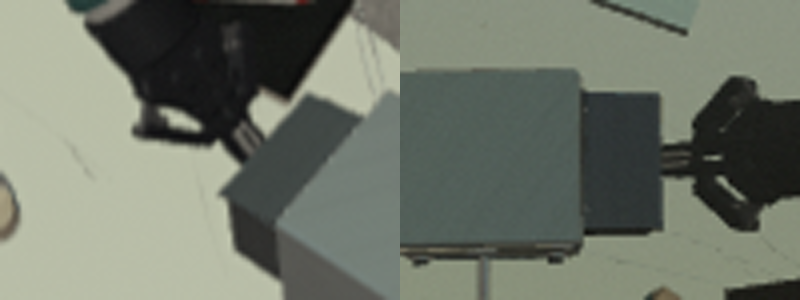

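Only the two finger bars entering under the hood edge are visible, about (250,140) in the left crop and (675,158) in the right. The paddle itself is hidden. I keep rising gently.

Emit:
{"fn": "servo_tool", "kwargs": {
  "series": "0.0014 0 -0.0014 0 0 0 1; 0.0028 0 -0.0028 0 0 0 1; 0.0028 0 -0.0028 0 0 0 1; 0.0028 0 -0.0028 0 0 0 1"
}}

```text
clock: 9.0
position: [0.5745, -0.0566, 0.1066]
ee_rot: [-0.275, 0.64, 0.667, 0.265]
contact_force: [-0.3, 0.1, 0.2]
width: 0.0001
gripper_force: 0.0
```

Emit:
{"fn": "servo_tool", "kwargs": {
  "series": "0.0014 0 -0.0014 0 0 0 1; 0.0028 0 -0.0028 0 0 0 1; 0.0028 0 -0.0028 0 0 0 1; 0.0028 0 -0.0028 0 0 0 1"
}}

```text
clock: 9.4
position: [0.5745, -0.0566, 0.1105]
ee_rot: [-0.275, 0.64, 0.667, 0.265]
contact_force: [-0.6, -0.1, -0.0]
width: 0.0001
gripper_force: 0.0
```

Run:
```python
from h import *
P=np.array([0.5718,-0.1471,0.1273]); print(proj("top",P),proj("scene",P)); print(two((322.9,216.4),(241.4,187.1)))
for u in [(0,-.145,.15),(-.056,-.145,.15),(.056,-.145,.15),(-.088,0,.182),(-.118,0,.196)]: print(u,proj("top",U(*u)).round(1),proj("scene",U(*u)).round(1))
```

```text
[315.61479772 216.47210196] [248.69680133 196.65529769]
(array([ 0.57149231, -0.16982133,  0.16031672]), np.float64(0.006370855766158898))
(0, -0.145, 0.15) [294.3 215.2] [265.7 205.7]
(-0.056, -0.145, 0.15) [294.6 232.2] [276.9 193.2]
(0.056, -0.145, 0.15) [294.  198.3] [254.2 218.7]
(-0.088, 0, 0.182) [249.9 242.3] [321.9 205.3]
(-0.118, 0, 0.196) [249.7 251.8] [328.  195.9]
```

Run:
```python
import cv2,numpy as np
i=cv2.imread("pics/b1.png"); a=i[60:160,90:220]; b=i[294+110:294+210,250:380]
f=lambda c:cv2.resize(c,(400,308),interpolation=cv2.INTER_CUBIC)
cv2.imwrite("pics/b1z.png",np.hstack([f(a),f(b)]))
```

```text
(no output)
```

View pics/b1z.png

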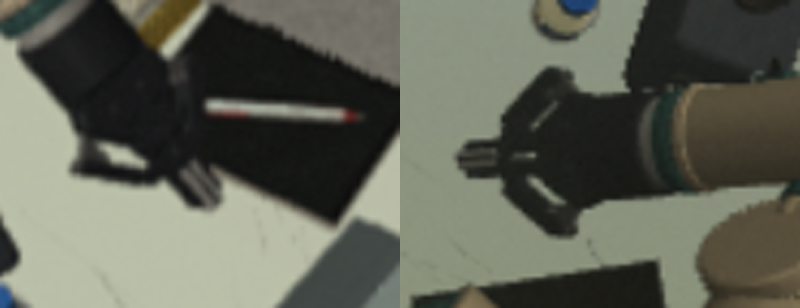

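The shut fingertips show at (321.8,214.5) in the top view and (243.5,191.1) in the scene view. The reported TCP projects to (315.6,216.5) and (248.7,196.7), so the tip seems about 20 mm short of it. I back out along the tool and measure this properly.

Emit:
{"fn": "servo_tool", "kwargs": {
  "series": "0 0 -0.03 0 0 0 1; 0 0 -0.06 0 0 0 1; 0 0 -0.09 0 0 0 1; 0 0 -0.1 0 0 0 1; 0 0 -0.1 0 0 0 1"
}}

```text
clock: 9.9
position: [0.5777, -0.1281, 0.1816]
ee_rot: [-0.274, 0.641, 0.667, 0.265]
contact_force: [-0.6, 0.4, -0.4]
width: 0.0004
gripper_force: 0.0
```

Run:
```python
from h import *
p,r=now(); print(p,proj("top",p),proj("scene",p)); z=r.as_matrix()[:,2]
K=8;out=[]
for n in("scene","top"):
    im=eyes.get_image(n)[:,:,::-1]; cv2.imwrite(f"pics/{n}1.png",im); q=proj(n,p); u,v=(q-[25,19]).astype(int)
    c=cv2.resize(im[v:v+38,u:u+50],(400,304),interpolation=cv2.INTER_CUBIC)
    for d,col in((0,(0,0,255)),(-.02,(0,255,0)),(-.04,(255,0,0))):
        w=(proj(n,p+d*z)-[u,v]+.5)*8; cv2.circle(c,tuple(int(t) for t in w),3,col,-1)
    out.append(c); print(n,u,v)
cv2.imwrite("pics/b3.png",np.hstack(out))
```

```text
[ 0.57774498 -0.12812473  0.18161649] [311.64823066 212.9111665 ] [250.5031553  192.18518017]
scene 225 173
top 286 193
```

View pics/b3.png

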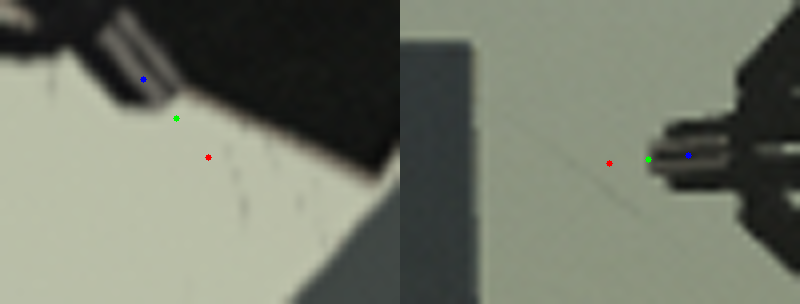

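Run:
```python
from h import *
p,r=now(); 
for a,b in(((317.25,212.6),(243.75,186.25)),((317.25,212.6),(245.2,185.5))):
    P,e=two(a,b); print(P.round(4),e.round(4),"in tool",r.inv().apply(P-p).round(4),"world",(P-p).round(4))
P0=np.array([.1465,-.5554,.2018]); t=cv2.imread("pics/top0.png"); 
for n in("top","scene"): print(n,proj(n,P0),proj(n,P0+[0,0,.02]))
u,v=proj("top",P0).astype(int); g=cv2.cvtColor(t,cv2.COLOR_BGR2GRAY); print(u,v); 
for y in range(v-22,v+24,2): print(y,g[y,u-36:u+36:2])
```

```text
[ 0.5797 -0.1471  0.1979] 0.007 in tool [-0.0024  0.0021 -0.0272] world [ 0.003  -0.0208  0.0175]
[ 0.5779 -0.1449  0.2026] 0.003 in tool [ 0.0024  0.0004 -0.0289] world [ 0.0012 -0.0186  0.0221]
top [448.55359052 355.65357161] [451.50267744 357.35500273]
scene [241.5748048  51.3398309] [241.0199241   46.78695472]
448 355
333 [82 79 74 75 77 77 80 77 71 84 82 80 86 77 81 80 82 81 78 79 72 84 80 68
 75 68 73 78 64 72 73 76 78 72 70 79]
335 [76 73 68 80 78 85 80 72 69 77 75 84 74 72 81 83 85 85 82 74 81 78 77 72
 74 79 68 78 75 74 77 73 71 75 72 74]
337 [82 78 74 79 77 80 80 79 72 79 75 79 75 82 84 78 78 79 83 80 75 84 74 79
 75 77 78 82 76 82 78 80 75 75 78 69]
339 [73 75 75 78 79 83 76 74 69 74 82 79 83 84 83 78 80 77 79 84 83 80 81 82
 76 81 76 81 75 81 77 81 72 80 80 76]
341 [75 73 72 74 75 80 76 77 62 78 79 74 80 75 78 75 84 88 78 77 84 71 77 81
 77 81 80 82 76 77 79 76 78 76 81 82]
343 [76 77 78 71 69 78 76 79 65 72 80 80 75 74 79 78 81 82 82 83 85 82 79 80
 78 81 78 76 75 76 77 74 77 71 77 79]
345 [76 80 74 76 80 78 75 72 66 75 72 77 79 78 79 72 75 80 79 87 87 80 73 85
 77 74 87
[... 1168 characters left out ...]
 33 33 23]
367 [82 76 78 77 77 79 79 78 62 81 78 76 76 11 18 12 17 21 73 10 16 29 72 11
 12 12  8 10  9 10 15 19 34 18 41 31]
369 [75 70 79 80 77 78 74 77 63 77 69 78 78 10 12 13 14 12 19 38 16 24 11 15
 10 10 10 10  9  7 23 31 18 40 41 89]
371 [78 78 83 82 73 80 76 72 63 81 76 80 73 72 18 15 11  9 14 18 21 22 23 11
  9  9  7  9 11 10 25 28 25 35 73 44]
373 [77 75 80 79 82 78 74 75 64 75 76 80 76 69 16 16 17 17 13 23 38 50 51 52
  7  9  6  9  8 18 25 16 41 46 62 42]
375 [75 77 67 77 79 79 75 76 63 70 71 80 84 73 10  8  8 18 19 48 49 52 49 29
 13  8  9  7  6 19 29 21 25 64 41 41]
377 [73 76 78 81 76 75 75 73 62 82 77 83 73 76 80 74  8 10 17 31 43 72 85 84
 76 73 10  8 10 19 26 18 35 56 41 41]
```

```bash
cat >> h.py <<'E'
OFF=.028
def tip(T,Q): return np.array(T)+OFF*Q.as_matrix()[:,2],Q
E
python3 - <<'E'
from h import *
plan([tip(U(0,-.219,.12),BR),tip(U(0,-.132,.034),BR)])
E
```

```text
-0.0582 -0.0027 0.0552 -0.07 0.02 -0.04 |dist 0.080 ang 0.1 -> [ 0.574 -0.129  0.1  ]
0.0007 -0.0000 0.1223 0.00 0.00 0.00 |dist 0.122 ang 0.0 -> [ 0.571 -0.042  0.014]
```

Emit:
{"fn": "servo_tool", "kwargs": {
  "series": "-0.02 -0.001 0.019 0 0 0 1; -0.04 -0.002 0.038 0 0 0 1; -0.058 -0.003 0.055 0 0 0 1; -0.058 -0.003 0.055 0 0 0 1; -0.058 -0.003 0.055 0 0 0 1"
}}

```text
clock: 10.5
position: [0.5739, -0.128, 0.1012]
ee_rot: [-0.277, 0.64, 0.666, 0.265]
contact_force: [0.6, -0.8, 0.1]
width: 0.0002
gripper_force: 0.0
```

Emit:
{"fn": "servo_tool", "kwargs": {
  "series": "0 0 0.025 0 0 0 1; 0 0 0.05 0 0 0 1; 0 0 0.075 0 0 0 1; 0.0005 0 0.1 0 0 0 1; 0.0005 0 0.1 0 0 0 1"
}}

```text
clock: 11.0
position: [0.5702, -0.0557, 0.0309]
ee_rot: [-0.277, 0.639, 0.667, 0.264]
contact_force: [0.0, -0.2, -0.3]
width: -0.0001
gripper_force: 0.0
```

Emit:
{"fn": "servo_tool", "kwargs": {
  "series": "0 0 0.0075 0 0 0 1; 0 0 0.015 0 0 0 1; 0 0 0.022 0 0 0 1; 0 0 0.022 0 0 0 1; 0 0 0.022 0 0 0 1"
}}

```text
clock: 11.5
position: [0.5711, -0.0433, 0.0154]
ee_rot: [-0.275, 0.64, 0.667, 0.265]
contact_force: [0.7, 0.2, 0.3]
width: 0.0
gripper_force: 0.0
```

Emit:
{"fn": "servo_tool", "kwargs": {
  "series": "0.0014 0 -0.0014 0 0 0 1; 0.0028 0 -0.0028 0 0 0 1; 0.0028 0 -0.0028 0 0 0 1; 0.0028 0 -0.0028 0 0 0 1"
}}

```text
clock: 11.9
position: [0.571, -0.0432, 0.0194]
ee_rot: [-0.275, 0.64, 0.667, 0.265]
contact_force: [0.7, -0.1, 0.2]
width: -0.0001
gripper_force: 0.0
```

Emit:
{"fn": "servo_tool", "kwargs": {
  "series": "0.0014 0 -0.0014 0 0 0 1; 0.0028 0 -0.0028 0 0 0 1; 0.0028 0 -0.0028 0 0 0 1; 0.0028 0 -0.0028 0 0 0 1"
}}

```text
clock: 12.3
position: [0.571, -0.0431, 0.0233]
ee_rot: [-0.275, 0.64, 0.667, 0.265]
contact_force: [-0.8, -0.4, -0.2]
width: -0.0002
gripper_force: 0.0
```

Emit:
{"fn": "servo_tool", "kwargs": {
  "series": "0.0014 0 -0.0014 0 0 0 1; 0.0028 0 -0.0028 0 0 0 1; 0.0028 0 -0.0028 0 0 0 1; 0.0028 0 -0.0028 0 0 0 1"
}}

```text
clock: 12.7
position: [0.5709, -0.0438, 0.0264]
ee_rot: [-0.275, 0.64, 0.667, 0.264]
contact_force: [-0.8, -2.3, -5.3]
width: 0.0002
gripper_force: 2.3
```

Contact at a tip height of about 46 mm, pushing back down at 5.3 N, so the paddle is DOWN (tripped). I lift it.

Emit:
{"fn": "servo_tool", "kwargs": {
  "series": "0.0021 0 -0.0021 0 0 0 1; 0.0042 0 -0.0042 0 0 0 1; 0.0063 0 -0.0063 0 0 0 1; 0.0085 0 -0.0085 0 0 0 1; 0.0085 0 -0.0085 0 0 0 1"
}}

```text
clock: 13.2
position: [0.5713, -0.0484, 0.0366]
ee_rot: [-0.271, 0.642, 0.668, 0.261]
contact_force: [-2.4, -13.9, -9.0]
width: 0.0002
gripper_force: 7.6
```

Emit:
{"fn": "servo_tool", "kwargs": {
  "series": "0.0021 0 -0.0021 0 0 0 1; 0.0042 0 -0.0042 0 0 0 1; 0.0063 0 -0.0063 0 0 0 1; 0.0085 0 -0.0085 0 0 0 1; 0.0085 0 -0.0085 0 0 0 1"
}}

```text
clock: 13.7
position: [0.5716, -0.0513, 0.0485]
ee_rot: [-0.269, 0.642, 0.669, 0.26]
contact_force: [-3.9, -21.3, -5.4]
width: -0.0002
gripper_force: 9.4
```

Emit:
{"fn": "servo_tool", "kwargs": {
  "series": "0.0014 0 -0.0014 0 0 0 1; 0.0028 0 -0.0028 0 0 0 1; 0.0042 0 -0.0042 0 0 0 1; 0.0042 0 -0.0042 0 0 0 1"
}}

```text
clock: 14.1
position: [0.571, -0.0423, 0.0587]
ee_rot: [-0.276, 0.64, 0.666, 0.266]
contact_force: [-0.1, 0.0, -0.5]
width: 0.0
gripper_force: 0.0
```

The force dropped to zero, so it snapped over. I rise a bit more to feel whether it stays up.

Emit:
{"fn": "servo_tool", "kwargs": {
  "series": "0.0028 0 -0.0028 0 0 0 1; 0.0056 0 -0.0056 0 0 0 1; 0.0071 0 -0.0071 0 0 0 1; 0.0071 0 -0.0071 0 0 0 1"
}}

```text
clock: 14.5
position: [0.571, -0.0426, 0.0677]
ee_rot: [-0.275, 0.64, 0.667, 0.265]
contact_force: [0.8, 0.9, 0.9]
width: -0.0004
gripper_force: 0.0
```

Emit:
{"fn": "servo_tool", "kwargs": {
  "series": "0.0014 0 -0.0014 0 0 0 1; 0.0028 0 -0.0028 0 0 0 1; 0.0028 0 -0.0028 0 0 0 1"
}}

```text
clock: 14.8
position: [0.571, -0.043, 0.0714]
ee_rot: [-0.275, 0.64, 0.667, 0.265]
contact_force: [0.5, -0.4, 0.6]
width: 0.0
gripper_force: 0.0
```

Emit:
{"fn": "servo_tool", "kwargs": {
  "series": "0.0014 0 -0.0014 0 0 0 1; 0.0028 0 -0.0028 0 0 0 1; 0.0028 0 -0.0028 0 0 0 1"
}}

```text
clock: 15.1
position: [0.5708, -0.0439, 0.074]
ee_rot: [-0.275, 0.641, 0.667, 0.264]
contact_force: [0.9, -2.1, -5.5]
width: -0.0
gripper_force: 2.6
```

The paddle now pushes back at a tip height of about 94 mm, as predicted for UP. So it was found tripped and is now on, and the red face must go outward. I retreat and plan the trip to the tag.

Emit:
{"fn": "servo_tool", "kwargs": {
  "series": "-0.006 0 0.006 0 0 0 1; -0.012 0 0.012 0 0 0 1; -0.012 0 0.012 0 0 0 1; -0.012 0 -0.01 0 0 0 1; -0.012 0 -0.03 0 0 0 1"
}}

```text
clock: 15.6
position: [0.5717, -0.0721, 0.0882]
ee_rot: [-0.277, 0.64, 0.666, 0.265]
contact_force: [-0.1, -0.0, 0.7]
width: 0.0006
gripper_force: 0.0
```

Emit:
{"fn": "servo_tool", "kwargs": {
  "series": "0 0 -0.04 0 0 0 1; 0 0 -0.08 0 0 0 1; 0 0 -0.12 0 0 0 1; 0 0 -0.15 0 0 0 1; 0 0 -0.15 0 0 0 1"
}}

```text
clock: 16.1
position: [0.5777, -0.1816, 0.1965]
ee_rot: [-0.272, 0.641, 0.667, 0.265]
contact_force: [-0.2, -0.7, -0.3]
width: 0.0001
gripper_force: 0.0
```

```bash
cat >> h.py <<'E'
def down(az): 
    a=np.radians(az); return axes(np.array([np.cos(a),np.sin(a),0]),np.array([0,0,-1.]))
E
python3 - <<'E'
from h import *
p,r=now(); D=down(56.7); S=Slerp([0,1],R.concatenate([r,D])); print(p)
plan([((.52,-.20,.36),S(.2)),((.47,-.06,.40),S(.4)),((.44,.08,.40),S(.6)),((.45,.20,.36),S(.8)),((.481,.322,.24),D)])
E
```

```text
[ 0.57770967 -0.18160762  0.19654017]
0.1037 -0.0575 -0.1278 4.30 -8.21 -10.31 |dist 0.174 ang 13.9 -> [ 0.52 -0.2   0.36]
0.1435 -0.0151 0.0537 4.30 -8.21 -10.31 |dist 0.154 ang 13.9 -> [ 0.47 -0.06  0.4 ]
0.1237 0.0291 0.0660 4.30 -8.21 -10.31 |dist 0.143 ang 13.9 -> [0.44 0.08 0.4 ]
0.0738 0.0731 0.0729 4.30 -8.21 -10.31 |dist 0.127 ang 13.9 -> [0.45 0.2  0.36]
0.0427 0.1018 0.1344 4.30 -8.21 -10.31 |dist 0.174 ang 13.9 -> [0.481 0.322 0.24 ]
```

Emit:
{"fn": "servo_tool", "kwargs": {
  "series": "0.104 -0.0575 -0.128 4.3 -8.21 -10.31 0.5; 0.104 -0.0575 -0.128 4.3 -8.21 -10.31 0.5; 0.104 -0.0575 -0.128 4.3 -8.21 -10.31 0.5; 0.104 -0.0575 -0.128 4.3 -8.21 -10.31 0.5; 0.104 -0.0575 -0.128 4.3 -8.21 -10.31 0.5"
}}

```text
clock: 16.6
position: [0.5192, -0.1968, 0.3616]
ee_rot: [-0.223, 0.584, 0.75, 0.217]
contact_force: [0.1, -0.1, -0.8]
width: 0.0424
gripper_force: 0.0
```

Emit:
{"fn": "servo_tool", "kwargs": {
  "series": "0.1435 -0.015 0.054 4.3 -8.21 -10.31 0; 0.1435 -0.015 0.054 4.3 -8.21 -10.31 0; 0.1435 -0.015 0.054 4.3 -8.21 -10.31 0; 0.1435 -0.015 0.054 4.3 -8.21 -10.31 0; 0.1435 -0.015 0.054 4.3 -8.21 -10.31 0"
}}

```text
clock: 17.1
position: [0.4687, -0.0557, 0.3981]
ee_rot: [-0.174, 0.519, 0.821, 0.165]
contact_force: [1.0, 0.0, -0.1]
width: 0.0851
gripper_force: 0.0
```

Emit:
{"fn": "servo_tool", "kwargs": {
  "series": "0.124 0.029 0.066 4.3 -8.21 -10.31 0; 0.124 0.029 0.066 4.3 -8.21 -10.31 0; 0.124 0.029 0.066 4.3 -8.21 -10.31 0; 0.124 0.029 0.066 4.3 -8.21 -10.31 0; 0.124 0.029 0.066 4.3 -8.21 -10.31 0"
}}

```text
clock: 17.6
position: [0.4392, 0.0823, 0.3978]
ee_rot: [-0.119, 0.448, 0.879, 0.111]
contact_force: [-0.1, -0.1, 0.9]
width: 0.0853
gripper_force: 0.0
```

Emit:
{"fn": "servo_tool", "kwargs": {
  "series": "0.074 0.073 0.073 4.3 -8.21 -10.31 0; 0.074 0.073 0.073 4.3 -8.21 -10.31 0; 0.074 0.073 0.073 4.3 -8.21 -10.31 0; 0.074 0.073 0.073 4.3 -8.21 -10.31 0; 0.074 0.073 0.073 4.3 -8.21 -10.31 0"
}}

```text
clock: 18.1
position: [0.4493, 0.2015, 0.3582]
ee_rot: [-0.062, 0.37, 0.925, 0.056]
contact_force: [0.1, -0.2, 0.4]
width: 0.0854
gripper_force: 0.0
```

Emit:
{"fn": "servo_tool", "kwargs": {
  "series": "0.043 0.102 0.134 4.3 -8.21 -10.31 0; 0.043 0.102 0.134 4.3 -8.21 -10.31 0; 0.043 0.102 0.134 4.3 -8.21 -10.31 0; 0.043 0.102 0.134 4.3 -8.21 -10.31 0; 0.043 0.102 0.134 4.3 -8.21 -10.31 0"
}}

```text
clock: 18.6
position: [0.4785, 0.3248, 0.2372]
ee_rot: [-0.005, 0.286, 0.958, -0.001]
contact_force: [-0.2, -0.4, 0.5]
width: 0.085
gripper_force: 0.0
```

Run:
```python
from h import *
p,r=now(); print(p); out=[]
D=down(56.7); plan([((.481,.322,.24),D)])
y=r.as_matrix()[:,1]
for n in("scene","top"):
    im=eyes.get_image(n)[:,:,::-1]; cv2.imwrite(f"pics/{n}2.png",im); q=proj(n,p); u,v=(q-[32,24]).astype(int)
    c=cv2.resize(im[v:v+60,u:u+64],(400,375),interpolation=cv2.INTER_CUBIC);f=400/64
    for P,col in((p,(0,0,255)),(p+[0,0,.041],(0,255,0)),(p+[0,0,.041]+.0425*y,(255,0,0)),(p+[0,0,.041]-.0425*y,(255,0,255))):
        w=(proj(n,P)-[u,v]+.5)*f; cv2.circle(c,tuple(int(t) for t in w),3,col,-1)
    out.append(c); print(n,u,v)
cv2.imwrite("pics/t1.png",np.hstack(out))
```

```text
[0.47853522 0.32484223 0.23718191]
-0.0036 -0.0010 -0.0028 -0.32 -0.52 0.11 |dist 0.005 ang 0.6 -> [0.481 0.322 0.24 ]
scene 370 224
top 131 215
```

View pics/t1.png

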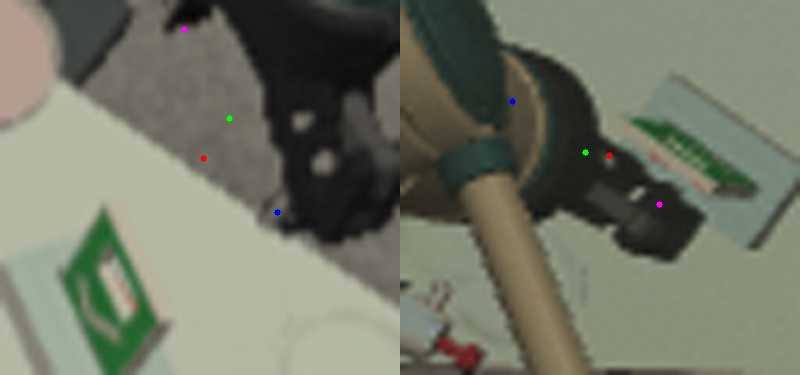

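The left crop shows the open gripper over the stand, the -y fingertip at its predicted spot and the +y one near (285,235). The right crop has the near finger at about (660,225). This fits a tip offset along the tool axis, within a few mm sideways, which leaves enough clearance to straddle the tag. I descend in steps.

Emit:
{"fn": "servo_tool", "kwargs": {
  "series": "-0.0036 -0.001 0.03 -0.3 -0.5 0.1 0; -0.0036 -0.001 0.07 -0.3 -0.5 0.1 0; -0.0036 -0.001 0.11 -0.3 -0.5 0.1 0; -0.0036 -0.001 0.137 -0.3 -0.5 0.1 0; -0.0036 -0.001 0.137 -0.3 -0.5 0.1 0"
}}

```text
clock: 19.2
position: [0.4788, 0.3203, 0.102]
ee_rot: [0.0, 0.287, 0.958, 0.0]
contact_force: [-0.0, 0.6, -0.3]
width: 0.0853
gripper_force: 0.0
```

Emit:
{"fn": "servo_tool", "kwargs": {
  "series": "0 0 0 0 0 0 0; 0 0 0 0 0 0 0; 0 0 0 0 0 0 0"
}}

```text
clock: 19.5
position: [0.4817, 0.3238, 0.1061]
ee_rot: [0.004, 0.286, 0.958, 0.004]
contact_force: [-0.7, 0.0, -0.6]
width: 0.0856
gripper_force: 0.0
```

Run:
```python
from h import *
p,r=now(); print(p,manip.get_state()["contact_force"]); plan([((.481,.322,.040),down(56.7))])
out=[];y=r.as_matrix()[:,1]
for n in("scene","top"):
    im=eyes.get_image(n)[:,:,::-1]; q=proj(n,p+[0,0,.04]); u,v=(q-[20,20]).astype(int)
    out.append(cv2.resize(im[v:v+40,u:u+40],(400,400),interpolation=cv2.INTER_CUBIC)); print(n,u,v)
    for s in(-1,1): print((proj(n,p+[0,0,.041]+s*.0425*y)-[u,v]+.5)*10)
cv2.imwrite("pics/t2.png",np.hstack(out))
```

```text
[0.48169117 0.32379889 0.1061059 ] [-0.67383396  0.02010497 -0.63619936]
-0.0001 -0.0025 0.0661 0.54 0.27 0.03 |dist 0.066 ang 0.6 -> [0.481 0.322 0.04 ]
scene 372 242
[150.6364724   72.82265872]
[279.71427853 340.63958474]
top 151 219
[318.38652452 283.55871918]
[106.71747842 134.60363362]
```

View pics/t2.png

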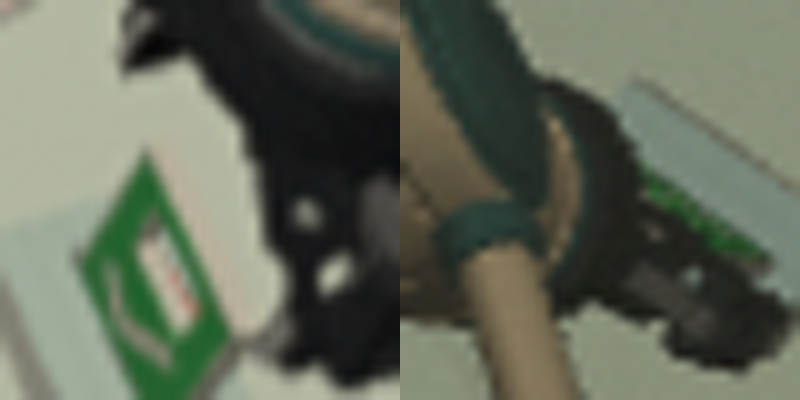

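The left crop shows the pads at (125,70) and (265,345), straddling the tag's top edge from (145,150) to (240,335). Their middle lines up with the tag's middle within about 3 mm once lowered. I descend and grip.

Emit:
{"fn": "servo_tool", "kwargs": {
  "series": "0 -0.0025 0.015 0.5 0.3 0 0; 0 -0.0025 0.03 0.5 0.3 0 0; 0 -0.0025 0.03 0.5 0.3 0 0; 0 -0.0025 0.03 0.5 0.3 0 0"
}}

```text
clock: 20.0
position: [0.4783, 0.3212, 0.0729]
ee_rot: [-0.002, 0.286, 0.958, -0.002]
contact_force: [0.2, -0.5, -0.0]
width: 0.0855
gripper_force: 0.0
```

Emit:
{"fn": "servo_tool", "kwargs": {
  "series": "0 0 0.012 0 0 0 0; 0 0 0.024 0 0 0 0; 0 0 0.036 0 0 0 0; 0 0 0.036 0 0 0 0; 0 0 0.036 0 0 0 0"
}}

```text
clock: 20.5
position: [0.4783, 0.3212, 0.037]
ee_rot: [-0.002, 0.286, 0.958, -0.002]
contact_force: [0.0, 0.8, -0.3]
width: 0.0854
gripper_force: 0.0
```

Emit:
{"fn": "servo_tool", "kwargs": {
  "series": "0 0 0 0 0 0 0.3; 0 0 0 0 0 0 0.5; 0 0 0 0 0 0 0.5; 0 0 0 0 0 0 0.5; 0 0 0 0 0 0 0.5",
  "squeeze": 40
}}

```text
clock: 21.0
position: [0.4803, 0.3226, 0.0386]
ee_rot: [-0.0, 0.286, 0.958, 0.001]
contact_force: [2.5, 3.0, 4.1]
width: 0.0612
gripper_force: 44.8
```

Emit:
{"fn": "servo_tool", "kwargs": {
  "series": "0 0 -0.02 0 0 0 0.5; 0 0 -0.04 0 0 0 0.5; 0 0 -0.08 0 0 0 0.5; 0 0 -0.12 0 0 0 0.5; 0 0 -0.16 0 0 0 0.5"
}}

```text
clock: 21.5
position: [0.4773, 0.32, 0.1978]
ee_rot: [-0.004, 0.286, 0.958, -0.003]
contact_force: [0.3, 0.3, -0.8]
width: 0.0612
gripper_force: 45.3
```

Emit:
{"fn": "servo_tool", "kwargs": {
  "series": "0 0 0 0 0 0 0.5; 0 0 0 0 0 0 0.5; 0 0 0 0 0 0 0.5"
}}

```text
clock: 21.8
position: [0.4775, 0.3204, 0.1955]
ee_rot: [-0.004, 0.286, 0.958, -0.003]
contact_force: [0.3, -0.5, -0.4]
width: 0.0614
gripper_force: 45.4
```

Run:
```python
from h import *
p,r=now(); print(p,manip.get_state()["width"],manip.get_state()["contact_force"])
for n in("scene","top"):
    im=eyes.get_image(n)[:,:,::-1]; cv2.imwrite(f"pics/{n}3.png",im); hsv=cv2.cvtColor(np.ascontiguousarray(im),cv2.COLOR_BGR2HSV)
    m=((hsv[:,:,0]>45)&(hsv[:,:,0]<75)&(hsv[:,:,1]>130)).astype(np.uint8)
    q=proj(n,p+[0,0,.0]); print(n,q)
    k,l,st,c=cv2.connectedComponentsWithStats(m)
    for j in range(1,k):
        if st[j,4]>15: print(st[j],c[j].round(1))
    if n=="scene":
        cs,_=cv2.findContours(m,cv2.RETR_EXTERNAL,cv2.CHAIN_APPROX_NONE); b=max(cs,key=cv2.contourArea); print(cv2.approxPolyDP(cv2.convexHull(b),2,True).ravel().tolist())
# predicted tag geometry
y=r.as_matrix()[:,1]; bot=p+[0,0,.006-.0386]
for h in(0,.12):
    for s in(-1,1): print("pred scene",h,s,proj("scene",bot+[0,0,h]+s*.031*y).round(1))
```

```text
[0.47749005 0.32037997 0.19552059] 0.0614406182426813 [ 0.31627036 -0.48120217 -0.38891027]
scene [396.88628377 253.61799987]
[390 233  17  34 177] [397.7 250.4]
[399, 233, 405, 244, 406, 254, 398, 266, 390, 250]
top [168.9353949  240.23746617]
[555  85   5   5  19] [557.2  87.3]
pred scene 0 -1 [389.3 248.3]
pred scene 0 1 [398.8 268.1]
pred scene 0.12 -1 [400.1 229.9]
pred scene 0.12 1 [410.9 251.3]
```

The tag is held as modelled: its lower corners are seen at (390,250) and (398,266), against (389,248) and (399,268) predicted. I plan the hanging.

Run:
```python
from h import *
p,r=now(); D=down(92.3); S=Slerp([0,1],R.concatenate([r,D]))
E=lambda x,z:U(x,-.001,z-.0734)
plan([((.41,.25,.20),S(.5)),(E(-.18,.27),D),(E(-.17,.205),D),(E(-.128,.205),D),(E(-.118,.204),D),(E(-.106,.198),D),(E(-.098,.194),D)])
```

```text
0.0180 -0.0963 -0.0038 -0.17 -0.21 -17.78 |dist 0.098 ang 17.8 -> [0.41 0.25 0.2 ]
-0.0271 -0.1873 0.0040 -0.17 -0.21 -17.78 |dist 0.189 ang 17.8 -> [0.386 0.062 0.197]
-0.0100 0.0000 0.0650 0.00 0.00 0.00 |dist 0.066 ang 0.0 -> [0.396 0.063 0.132]
-0.0420 0.0000 0.0000 0.00 0.00 0.00 |dist 0.042 ang 0.0 -> [0.438 0.064 0.132]
-0.0100 -0.0000 0.0010 0.00 0.00 0.00 |dist 0.010 ang 0.0 -> [0.448 0.065 0.131]
-0.0120 -0.0000 0.0060 0.00 0.00 0.00 |dist 0.013 ang 0.0 -> [0.46  0.065 0.125]
-0.0080 0.0000 0.0040 0.00 0.00 0.00 |dist 0.009 ang 0.0 -> [0.468 0.066 0.121]
```

Emit:
{"fn": "servo_tool", "kwargs": {
  "series": "0.006 -0.032 -0.001 0 0 -6 0.5; 0.012 -0.064 -0.0025 -0.1 -0.1 -12 0.5; 0.018 -0.0963 -0.0038 -0.17 -0.2 -17.78 0.5; 0.018 -0.0963 -0.0038 -0.17 -0.2 -17.78 0.5"
}}

```text
clock: 22.3
position: [0.4069, 0.2478, 0.2004]
ee_rot: [-0.003, 0.134, 0.991, -0.002]
contact_force: [0.2, -0.3, -0.5]
width: 0.0615
gripper_force: 45.3
```

Emit:
{"fn": "servo_tool", "kwargs": {
  "series": "-0.007 -0.045 0.001 0 0 -4.5 0.5; -0.014 -0.09 0.002 -0.1 -0.1 -9 0.5; -0.02 -0.14 0.003 -0.1 -0.2 -13.5 0.5; -0.027 -0.187 0.004 -0.17 -0.2 -17.78 0.5; -0.027 -0.187 0.004 -0.17 -0.2 -17.78 0.5"
}}

```text
clock: 22.8
position: [0.3868, 0.0583, 0.1968]
ee_rot: [0.001, -0.016, 1.0, -0.0]
contact_force: [0.1, 1.1, -1.3]
width: 0.0614
gripper_force: 45.4
```

Emit:
{"fn": "servo_tool", "kwargs": {
  "series": "0 0 0 0 0 0 0.5; 0 0 0 0 0 0 0.5"
}}

```text
clock: 23.0
position: [0.3879, 0.0644, 0.1974]
ee_rot: [0.002, -0.02, 1.0, 0.002]
contact_force: [-0.5, 0.2, -0.5]
width: 0.0615
gripper_force: 45.4
```

Run:
```python
from h import *
p,r=now(); D=down(92.3); print(p,r.as_matrix()[:,2])
E=lambda x,z:U(x,-.001,z-.0734)
plan([(E(-.17,.205),D)])
im=eyes.get_image("top")[:,:,::-1]; cv2.imwrite("pics/top4.png",im); im=eyes.get_image("scene")[:,:,::-1]; cv2.imwrite("pics/scene4.png",im)
```

```text
[0.38792842 0.06436026 0.19736684] [ 0.00323902  0.00354264 -0.99998848]
-0.0080 -0.0022 0.0658 0.20 0.19 -0.01 |dist 0.066 ang 0.3 -> [0.396 0.063 0.132]
```

Emit:
{"fn": "servo_tool", "kwargs": {
  "series": "-0.003 -0.001 0.022 0.1 0.1 0 0.5; -0.006 -0.002 0.044 0.2 0.2 0 0.5; -0.008 -0.002 0.066 0.2 0.2 0 0.5; -0.008 -0.002 0.066 0.2 0.2 0 0.5; -0.008 -0.002 0.066 0.2 0.2 0 0.5"
}}

```text
clock: 23.6
position: [0.396, 0.063, 0.1318]
ee_rot: [-0.0, -0.021, 1.0, -0.0]
contact_force: [0.8, 0.1, -1.1]
width: 0.0615
gripper_force: 45.3
```

Emit:
{"fn": "servo_tool", "kwargs": {
  "series": "-0.01 0 0 0 0 0 0.5; -0.02 0 0 0 0 0 0.5; -0.03 0 0 0 0 0 0.5; -0.03 0 0 0 0 0 0.5; -0.03 0 0 0 0 0 0.5"
}}

```text
clock: 24.1
position: [0.4262, 0.0631, 0.1318]
ee_rot: [0.0, -0.02, 1.0, -0.0]
contact_force: [-0.4, 0.2, -0.3]
width: 0.0617
gripper_force: 45.4
```

Run:
```python
from h import *
p,r=now(); D=down(92.3)
E=lambda x,z:U(x,-.001,z-.0734)
e=UR.inv().apply(p+[0,0,.0734]-UC); print("eye unit",e)
plan([(E(-.128,.205),D),(E(-.118,.204),D),(E(-.106,.198),D),(E(-.098,.194),D)])
im=eyes.get_image("scene")[:,:,::-1]; cv2.imwrite("pics/scene5.png",im)
hsv=cv2.cvtColor(np.ascontiguousarray(im),cv2.COLOR_BGR2HSV); m=((hsv[:,:,0]>45)&(hsv[:,:,0]<75)&(hsv[:,:,1]>110)); y,x=np.nonzero(m); print(len(x), x.min() if len(x) else 0)
```

```text
eye unit [-0.1400046  -0.00178528  0.20521723]
-0.0120 0.0008 0.0002 -0.06 0.01 0.00 |dist 0.012 ang 0.1 -> [0.438 0.064 0.132]
-0.0100 -0.0000 0.0010 0.00 0.00 0.00 |dist 0.010 ang 0.0 -> [0.448 0.065 0.131]
-0.0120 -0.0000 0.0060 0.00 0.00 0.00 |dist 0.013 ang 0.0 -> [0.46  0.065 0.125]
-0.0080 0.0000 0.0040 0.00 0.00 0.00 |dist 0.009 ang 0.0 -> [0.468 0.066 0.121]
173 2
```

Emit:
{"fn": "servo_tool", "kwargs": {
  "series": "-0.006 0.0004 0 0 0 0 0.5; -0.012 0.0008 0 0 0 0 0.5; -0.017 0.0008 0.0005 0 0 0 0.5; -0.022 0.0008 0.0012 0 0 0 0.5; -0.022 0.0008 0.0012 0 0 0 0.5"
}}

```text
clock: 24.65
position: [0.4488, 0.0648, 0.1305]
ee_rot: [0.0, -0.02, 1.0, -0.001]
contact_force: [-0.3, -0.1, -0.2]
width: 0.0615
gripper_force: 45.4
```

Emit:
{"fn": "servo_tool", "kwargs": {
  "series": "-0.004 0 0.002 0 0 0 0.5; -0.008 0 0.004 0 0 0 0.5; -0.012 0 0.006 0 0 0 0.5; -0.012 0 0.006 0 0 0 0.5"
}}

```text
clock: 25.05
position: [0.4603, 0.0653, 0.1242]
ee_rot: [0.0, -0.02, 1.0, -0.001]
contact_force: [-0.5, -0.2, -1.0]
width: 0.0617
gripper_force: 45.4
```

Emit:
{"fn": "servo_tool", "kwargs": {
  "series": "-0.004 0 0.002 0 0 0 0.5; -0.008 0 0.004 0 0 0 0.5; -0.008 0 0.004 0 0 0 0.5; -0.008 0 0.004 0 0 0 0.5"
}}

```text
clock: 25.45
position: [0.4678, 0.0656, 0.1205]
ee_rot: [0.0, -0.02, 1.0, -0.001]
contact_force: [0.3, -0.0, -1.1]
width: 0.0616
gripper_force: 45.4
```

Emit:
{"fn": "servo_tool", "kwargs": {
  "series": "-0.001 0 0.002 0 0 0 0.5; -0.001 0 0.004 0 0 0 0.5; -0.001 0 0.006 0 0 0 0.5; -0.001 0 0.006 0 0 0 0.5"
}}

```text
clock: 25.85
position: [0.4685, 0.0657, 0.1142]
ee_rot: [-0.0, -0.02, 1.0, -0.001]
contact_force: [-0.8, -0.3, -0.6]
width: 0.0614
gripper_force: 45.4
```

Emit:
{"fn": "servo_tool", "kwargs": {
  "series": "0 0 0.001 0 0 0 0.5; 0 0 0.002 0 0 0 0.5; 0 0 0.003 0 0 0 0.5; 0 0 0.003 0 0 0 0.5"
}}

```text
clock: 26.25
position: [0.4687, 0.0657, 0.1115]
ee_rot: [0.0, -0.02, 1.0, -0.001]
contact_force: [-0.8, 1.3, -1.2]
width: 0.0617
gripper_force: 45.4
```

Emit:
{"fn": "servo_tool", "kwargs": {
  "series": "0 0 0.001 0 0 0 0.5; 0 0 0.002 0 0 0 0.5; 0 0 0.002 0 0 0 0.5"
}}

```text
clock: 26.55
position: [0.4687, 0.0657, 0.1094]
ee_rot: [0.0, -0.02, 1.0, -0.001]
contact_force: [-1.0, -1.3, -1.4]
width: 0.0617
gripper_force: 45.4
```

Emit:
{"fn": "servo_tool", "kwargs": {
  "series": "0 0 0.001 0 0 0 0.5; 0 0 0.002 0 0 0 0.5; 0 0 0.002 0 0 0 0.5"
}}

```text
clock: 26.85
position: [0.469, 0.0657, 0.1079]
ee_rot: [0.0, -0.02, 1.0, -0.001]
contact_force: [0.2, -0.4, 1.5]
width: 0.0615
gripper_force: 45.7
```

Emit:
{"fn": "servo_tool", "kwargs": {
  "series": "0 0 0.001 0 0 0 0.5; 0 0 0.002 0 0 0 0.5; 0 0 0.002 0 0 0 0.5"
}}

```text
clock: 27.15
position: [0.4693, 0.0657, 0.1076]
ee_rot: [0.001, -0.02, 1.0, -0.001]
contact_force: [-3.5, -0.4, 12.9]
width: 0.0616
gripper_force: 46.5
```

Contact comes at an eye height of about 181 mm, so the hole's upper edge is on the bar. I ease up 2 mm and release gently.

Emit:
{"fn": "servo_tool", "kwargs": {
  "series": "0 0 -0.001 0 0 0 0.5; 0 0 -0.002 0 0 0 0.5; 0 0 -0.002 0 0 0 0.25; 0 0 -0.002 0 0 0 0.1; 0 0 -0.002 0 0 0 0"
}}

```text
clock: 27.65
position: [0.4688, 0.0657, 0.1073]
ee_rot: [0.0, -0.02, 1.0, -0.001]
contact_force: [0.6, 0.1, 0.4]
width: 0.0853
gripper_force: 0.0
```

Emit:
{"fn": "servo_tool", "kwargs": {
  "series": "0 0 0 0 0 0 0; 0 0 0 0 0 0 0; 0 0 -0.01 0 0 0 0; 0 0 -0.02 0 0 0 0; 0 0 -0.03 0 0 0 0"
}}

```text
clock: 28.15
position: [0.4693, 0.0657, 0.1389]
ee_rot: [0.001, -0.02, 1.0, -0.001]
contact_force: [0.6, -1.4, -0.6]
width: 0.0851
gripper_force: 0.0
```

Emit:
{"fn": "servo_tool", "kwargs": {
  "series": "0 0 -0.03 0 0 0 0; 0 0 -0.06 0 0 0 0; 0 0 -0.1 0 0 0 0; 0 0 -0.14 0 0 0 0; 0 0 -0.17 0 0 0 0"
}}

```text
clock: 28.65
position: [0.4693, 0.0659, 0.3115]
ee_rot: [0.003, -0.02, 1.0, -0.001]
contact_force: [0.4, -0.0, 0.2]
width: 0.0853
gripper_force: 0.0
```

Emit:
{"fn": "servo_tool", "kwargs": {
  "series": "0.05 0 0 0 0 0 0; 0.1 0.03 0 0 0 0 0; 0.12 0.08 0 0 0 0 0; 0.12 0.12 0 0 0 0 0; 0.12 0.16 0 0 0 0 0"
}}

```text
clock: 29.15
position: [0.3408, 0.2226, 0.3093]
ee_rot: [0.002, -0.02, 1.0, 0.0]
contact_force: [0.9, -0.5, 0.7]
width: 0.0849
gripper_force: 0.0
```

Emit:
{"fn": "servo_tool", "kwargs": {
  "series": "0 0.05 0 0 0 0 0; 0 0.1 0 0 0 0 0; 0 0.1 0 0 0 0 0; 0 0.1 0 0 0 0 0; 0 0.1 0 0 0 0 0"
}}

```text
clock: 29.65
position: [0.3383, 0.3198, 0.3077]
ee_rot: [0.0, -0.02, 1.0, -0.001]
contact_force: [-0.3, 0.2, -0.0]
width: 0.0859
gripper_force: 0.0
```

Run:
```python
from h import *
out=[]
for n,a,b in(("scene",280,170),("top",215,205)):
    im=eyes.get_image(n)[:,:,::-1]; cv2.imwrite(f"pics/{n}6.png",im); out.append(cv2.resize(im[b:b+60,a:a+70],(400,343),interpolation=cv2.INTER_CUBIC))
cv2.imwrite("pics/f.png",np.hstack(out)); s=manip.get_state(); print(s["clock"],s["contact_force"])
e=U(-.098,0,.182)
for h in(0.014,-.106):
    for t in(-.031,.031): print(proj("scene",e+[0,0,h]+UR.apply([0,t,0])).round(1),proj("top",e+[0,0,h]+UR.apply([0,t,0])).round(1))
```

```text
29.75 [ 0.40459483 -0.34019536  0.10843032]
[315.6 195.2] [259.5 245.3]
[333.  206.1] [239.8 245.5]
[313.1 214.2] [260.5 246. ]
[329.1 224.5] [242.5 246.2]
```

View pics/f.png

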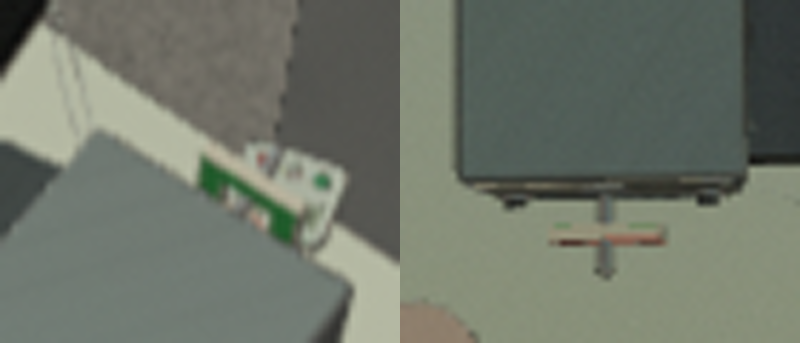

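The tag hangs on the hook, level and parallel to the front. In the right crop it is at (607,237), with the hook end beyond it at (605,275). Red faces the robot and green faces the unit, and its top corner at about (316,197) matches the predicted (315.6,195.2). I let it settle and hand in.

Emit:
{"fn": "servo_tool", "kwargs": {
  "series": "0 0 0 0 0 0 0; 0 0 0 0 0 0 0; 0 0 0 0 0 0 0; 0 0 0 0 0 0 0; 0 0 0 0 0 0 0"
}}

```text
clock: 30.25
position: [0.3384, 0.3207, 0.3073]
ee_rot: [0.0, -0.02, 1.0, -0.001]
contact_force: [-0.4, -0.4, -0.1]
width: 0.0856
gripper_force: 0.0
```

Emit:
{"fn": "servo_tool", "kwargs": {
  "series": "0 0 0 0 0 0 0; 0 0 0 0 0 0 0; 0 0 0 0 0 0 0; 0 0 0 0 0 0 0; 0 0 0 0 0 0 0"
}}

```text
clock: 30.75
position: [0.3383, 0.3209, 0.3072]
ee_rot: [0.0, -0.02, 1.0, -0.001]
contact_force: [-0.2, -0.6, -0.2]
width: 0.0855
gripper_force: 0.0
```

```bash
python3 -c "
from rig import manip
print(manip.sign_off())"
```

```text
the job is handed in; nothing more can be done
None
```

I found the breaker tripped, lifted it until it snapped up and felt it stay up, then hung the tag on the hook with the red cross outward; the job was handed in at about 31 s, and the sign-off call returned no verdict.

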